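Open the stationery case, lock its lid stay and put the magnets and erasers away

TASK

Raise the lid of the grey stationery case on the desk and press the knee of its folding stay past straight so that the lid is locked up by itself, then let go. Then put every loose eraser into the front-row cell with the two rubber ribs, and tip the button magnets out of the scoop, spout held low over it, into the front-row cell with the round steel disc, letting none fall into another cell. Stand the empty scoop back on its cork mat, leave the lid locked open, and do not disturb the other things on the desk.

Things in the scene. Friction and masses are not known exactly. Their poses are not given: they have to be found in the camera images.
- case_floor (a point): Centre of the inner floor (5 mm above the desk) of a grey fixed case, 235 (x) by 220 (y) by 60 mm high, walls 5 mm; its axes are the case's. Dividers 4 mm thick, tops 40 mm above the desk, make 3 by 2 cells, each 72 (x) by 103 mm (y), centres at x -76, 0, 76 and y -53.5 (front row) or +53.5 mm (rear row, full of stock). Hidden until the lid is raised.
- lid (a joint): Flat aluminium lid, 220 mm deep, 6 mm thick, 0.3 kg; its hinge line runs along the case's x, at y +110 mm from the case's middle, 60 mm above the desk. Radians: 0 shut, grows opening; the stay stops it at about 1.54 (nearly upright). Beyond about 1.45 slight hinge friction just holds it; lower, it falls shut unless the stay is locked.
- lid_handle (a point): Centre of the lid's handle: a round dark bar 10 mm thick, 100 mm long along the case's x, on a post at each end, its axis 32 mm off the lid's outer face. Lid shut: 190 mm in -y of the hinge line and 38 mm above it. It turns with the lid; it can be pinched from above, across the case's y, all the way round, turning between the pads.
- stay_knee (a joint): Knee of the folding stay: two flat steel bars, 90 mm each, outside the case's +x end, linking case and lid. Radians: 0 folded (lid shut), 2.83 straight, 3.05 at its stop. Past straight it is locked: the lid's weight only pushes it against the stop. Raising the lid fully brings it to 2.3 to 2.9; then press the knee's knob down and towards the lid (a few newtons).
- knee_knob (a point): Centre of the knee's black round knob, 18 mm thick, 32 mm long along the case's x (it spans 130 to 162 mm in +x from the case's middle). From the case's middle at desk level, in its axes: y -94, z 49 mm with lid shut; y 23, z 121 at lid 1.42; y 52, z 105 with stay straight; y 59, z 99 locked. It circles at 90 mm about the stay's foot at y -5, z 35.
- keeper_mid (a point): A bare round steel disc, 60 mm in diameter and 1.5 mm thick, fixed on the floor of one of the three front-row cells (which one varies): the magnets' cell. This point is the middle of the cell's floor; axes as the case's.
- ribs_mid (a point): Two low black rubber ribs, 56 mm long along the case's x, 4 mm wide, 3 mm high, 44 mm apart, on the floor of another front-row cell: the erasers' cell. This point is the middle of the cell's floor; axes as the case's. (The third front-row cell is filled by a fixed block of note paper 26 mm high.)
- mat_top (a point): Cork mat, 130 mm square and 3 mm thick, fixed on the desk; this point is the centre of its top. The scoop starts on it.
- scoop_grip (a point): Centre of the handle of an aluminium scoop (0.12 kg): upright black fin, 10 mm thick (scoop's y), 30 long (x), from 20 to 68 mm above the underside; this point is 50 above it. Axes are the scoop's: z up as it stands, open spout to -x. Pan 77 long, 56 wide, floor 3, walls to 27 mm, spout 43 mm wide inside; the rear wall's outer face is 13 mm in -x of this point.
- scoop_base (a point): The scoop's origin, on its underside: 44 mm in -x of the handle centre and 50 mm below it.
- scoop_lip (a point): Middle of the spout's floor edge, over which the magnets slide out: 46 mm in -x of the scoop's origin, 3 mm above its underside. The magnets begin to slide when the scoop is tipped 25 to 40 degrees, spout down.
- magnet0_center (a point): Centre of a plain dark steel button magnet (it does not attract anything): disc 16 mm in diameter, 10 mm thick, 16 g, lying in the scoop. Two to five are there; absent ones give None.
- magnet1_center (a point): Centre of a plain dark steel button magnet (it does not attract anything): disc 16 mm in diameter, 10 mm thick, 16 g, lying in the scoop. Two to five are there; absent ones give None.
- magnet2_center (a point): Centre of a plain dark steel button magnet (it does not attract anything): disc 16 mm in diameter, 10 mm thick, 16 g, lying in the scoop. Two to five are there; absent ones give None.
- magnet3_center (a point): Centre of a plain dark steel button magnet (it does not attract anything): disc 16 mm in diameter, 10 mm thick, 16 g, lying in the scoop. Two to five are there; absent ones give None.
- magnet4_center (a point): Centre of a plain dark steel button magnet (it does not attract anything): disc 16 mm in diameter, 10 mm thick, 16 g, lying in the scoop. Two to five are there; absent ones give None.
- eraser0_mid (a point): Centre of a white block eraser with a card sleeve, 44 (its x) by 22 (its y) by 16 mm (its z), 25 g, lying flat on the desk. Two or three are there; absent ones give None.
- eraser1_mid (a point): Centre of a white block eraser with a card sleeve, 44 (its x) by 22 (its y) by 16 mm (its z), 25 g, lying flat on the desk. Two or three are there; absent ones give None.
- eraser2_mid (a point): Centre of a white block eraser with a card sleeve, 44 (its x) by 22 (its y) by 16 mm (its z), 25 g, lying flat on the desk. Two or three are there; absent ones give None.
- mug: Bystander: white mug, 82 mm wide, 95 mm high; origin under its centre.
- remote: Bystander: white remote control 150 x 46 x 18 mm; origin under its centre.
- stapler: Bystander: black stapler, 130 x 34 x 52 mm; origin under its centre.
- tape: Bystander: clear tape roll lying flat, 90 mm wide, 18 mm high; origin under its centre.
- phone: Bystander: black phone 150 x 72 x 9 mm; origin under its centre.
Mind the look-alikes: they are no part of the job. Leave any turquoise look-alike of the part that bears eraser1_mid alone. Leave any pink look-alike of the part that bears eraser0_mid alone.

How it is judged:
By the outcome, as a careful person would: the job done as asked, in the order asked, and still so for the second after the job is handed in, with the robot touching nothing.
Of magnet0, magnet1, magnet2, magnet3, magnet4 only 2 to 5 are there at a start; the rules pass over those that are not, and their reading is None.
Of eraser0, eraser1, eraser2 only 2 to 3 are there at a start; the rules pass over those that are not, and their reading is None.
At some moment in a run one of eraser0, eraser1, eraser2 may be knocked a few centimetres aside while the robot is not near it.
It also fails if it takes over 208 s, if anything falls off the work surface, if the arm or the gripper's body presses on something with over 40 N, if the wrist force passes 120 N, or if a joint passes its speed limit or range.

ROBOT

A 6-joint arm with a two-finger parallel gripper is mounted at the origin on the work surface. World frame = base frame: x ahead of the robot, y to its left, z up, the work surface at z = 0. Lengths are in mm, angles in rad, forces in N, time in s.
With the tool pointing down it reaches from about 275 to 750 mm from the base axis. Payload 10.2 kg.
Tool frame: the origin (TCP) lies midway between the tips of the shut fingers; the grasp point (between the pads) lies 19 mm behind it; z points along the fingers, y is the direction in which the jaws open and shut (so a half turn about z gives the same grasp; the last joint's range is limited). The gripper opens to 85 mm and grips with 20 to 120 N. Pads are 22 mm wide; open, the fingers measure 114 mm over their backs; the gripper's body (76 mm by 85 mm) begins 54 mm behind the grasp point. The pads swing forward as they close: fully open they stand 13 mm farther back than shut.
Start: joints at [-1.533, 0.313, 1.498, -0, 1.331, -0.223], TCP at [135.36, -507.256, 231.294] pointing down, gripper open.
Joint ranges: [-2.94, 2.94], [-0.97, 2.17], [0.19, 2.56], [-1.23, 4.37], [0.02, 3.11], [-2.88, 2.88]. Speed limits (rad/s): [2.39, 2.39, 3.01, 3.14, 3.14, 3.14].

INTERFACE

Orientations are given as a unit quaternion [w, x, y, z].
In Python, from rig import sense, capture, finish_job, search_frame, trace gives the robot as it stands.
- The arm moves only by the tool arm_command, never from a script. Its argument "steps" is one flat list of numbers, 5 for each row, row after row: the shift along the world's x, y, z in units of 50 mm (1.0 is 50 mm), then the turn about the world's z in units of 5 degrees (1.0 is 5 degrees), then the opening in per cent of the stroke, from 0 (shut) to 100 (fully open). In form: [dx, dy, dz, twist, fingers, dx, dy, dz, twist, fingers, ...]. A call has 1 to 5 rows; each row shifts and turns the commanded pose from where the row before left it; what a row does not reach is not made up. A row lasts 1/8 s, in which the tool goes at most 62.5 mm and 10.7 degrees, less where a joint would pass 70% of its speed; a pose out of reach is approached as far as the arm can. A call is refused whole if a number of a shift passes 1 or a number of a turn 1, either way. A call with a gripper value outside its range is refused whole. The fingers move at their own pace and stop on an object; "grip_force" is the grip in N (left out, the last holds). Time passes only in rows, so rows that do not move let the fingers close. It gives the time, the measured TCP pose, the force and the opening at its end, in the units of the state.
- sense(): the state, without advancing time (a new reading comes with each control period).
- capture(name): name is "scene" or "top" or "wrist"; returns a dict with "frame" (420x560x3 uint8, blue, green, red), "fov_y" (degrees; the focal length in pixels is half the picture's height over the tangent of half this angle, whatever the lens; pixels are square), "cx", "cy" (the principal point, pixels), "k1" (the pictures are not rectified: a ray, as slopes to the right and down, at radius r is drawn at 1 + k1 r^2 times it, then the intrinsics apply), "extrinsics" (4x4, takes a point from world to camera coordinates). Camera axes: x right, y down, z forward; pixel columns grow to the right and rows downward; lengths in mm; the calibration is good to about 2 mm. A picture is of the moment at which its call begins. There is no depth.
- finish_job(): hands the job in, once; it reports no verdict.
Trained networks look in a picture, given as the dict that the camera call returned (one of the last four; its "shot" number tells which), for a name from the list of things; names that differ only in an ending like _2 or _b are one class to them, and where a whole thing is asked for, a point or a joint stands for the part that bears it (a point fixed in the world has none). Each returns a list of dicts, best first, with "score" (0 to 1); they miss things now and then, are a little off and sometimes report something else, mostly with a low value. They report only what shows in the picture. A call takes as long as a camera call. They do not tell look-alikes from the thing itself.
- search_frame(picture, target): "point" ([x, y, z] in mm, in world coordinates, good to about 4 mm: the middle of the surface that is visible of it).
- trace(picture, target): "mask" (420x560 bool, what is visible of it).
The state is a dict: "time_s": time; "joints": joint angles; "dq": joint speeds; "tau": joint torques, N m; "eef_pos": TCP position; "ee_rot": TCP orientation; "force": force on the tool from outside, world axes, zero at the start; "wrist_torque": the same for the moment, N m; "grip_width": opening from 0.0 (shut) to 1.0 (fully open).
Only numpy, scipy, OpenCV 4.12 (cv2) and the standard library are available. Lean on these libraries where they do the work, as an engineer would, in place of code of your own. Each camera call takes 0.05 s, during which the arm holds its last target. There are 200 camera calls.

## Working session

There is one attempt and no reset: what is moved stays moved. The work goes in short steps, Python scripts to look and compute and a tool call to move; the robot and the scene stay as the last step left them, time stands still between calls to the robot, and variables do not carry over. Pictures are saved under pics/ and viewed, on a budget of 14 in all, crops included, one or two more only if the job needs it, and the job is handed in when it is done.

Besides the shell and the picture viewer there is one more tool, called after ">>>" as name(argument=value, ...) on one line, values as JSON. arm_command: Moves the arm, as the interface text tells. Its arguments: {"type":"object","properties":{"steps":{"type":"array"},"grip_force":{"type":"number"}},"required":["steps"]}

```bash
ls; mkdir -p pics; cat > h.py <<'E'
import numpy as np, cv2
from rig import sense, capture, finish_job, search_frame, trace
def ray(p,u,v):
    h=p["frame"].shape[0]; f=h/2/np.tan(np.radians(p["fov_y"]/2))
    d=np.array([(u-p["cx"])/f,(v-p["cy"])/f]); s=d.copy()
    for _ in range(20): s=d/(1+p["k1"]*(s@s))
    E=np.array(p["extrinsics"]); R=E[:3,:3]; t=E[:3,3]
    return -R.T@t, R.T@np.array([s[0],s[1],1])
def onz(p,u,v,z):
    o,d=ray(p,u,v); return o+d*(z-o[2])/d[2]
def proj(p,X):
    h=p["frame"].shape[0]; f=h/2/np.tan(np.radians(p["fov_y"]/2))
    E=np.array(p["extrinsics"]); c=E[:3,:3]@np.array(X,float)+E[:3,3]; s=c[:2]/c[2]
    s=s*(1+p["k1"]*(s@s)); return s*f+[p["cx"],p["cy"]]
def find(p,names):
    for n in names:
        print(n,[(np.round(r["point"]).astype(int).tolist(),round(r["score"],2)) for r in search_frame(p,n)[:5]])
E
python3 - <<'E'
from h import *
a=capture("top"); b=capture("scene")
cv2.imwrite("pics/top.png",a["frame"]); cv2.imwrite("pics/scene.png",b["frame"])
N="lid lid_handle knee_knob mat_top scoop_grip scoop_lip magnet0_center eraser0_mid mug remote stapler tape phone".split()
print("top");find(a,N)
print("scene");find(b,N)
s=sense();print({k:s[k] for k in("time_s","eef_pos","ee_rot","force","grip_width")})
E
```

```text
pics
top
lid [([500, 35, 66], 0.85)]
lid_handle [([499, 39, 66], 0.77), ([662, -459, 49], 0.49)]
knee_knob [([628, -65, 63], 0.5), ([504, 37, 68], 0.4)]
mat_top [([464, -334, 2], 0.68)]
scoop_grip [([467, -344, 6], 0.65)]
scoop_lip [([464, -346, 13], 0.57), ([464, 387, 48], 0.18)]
magnet0_center []
eraser0_mid [([528, -199, 16], 0.68), ([329, -186, 12], 0.51)]
mug [([663, -457, 53], 0.82), ([592, -180, 18], 0.62)]
remote [([720, -310, 12], 0.89)]
stapler [([463, 384, 52], 0.64)]
tape [([318, -407, 17], 0.86), ([625, -65, 62], 0.25)]
phone [([626, 401, 8], 0.69)]
scene
lid [([517, 34, 67], 0.56)]
lid_handle [([518, 27, 64], 0.6), ([462, -332, 18], 0.35), ([499, -340, 1], 0.32)]
knee_knob [([630, -61, 58], 0.67)]
mat_top [([497, -339, 1], 0.91)]
scoop_grip [([466, -335, 15], 0.83)]
scoop_lip [([463, -336, 18], 0.59)]
magnet0_center [([647, -449, 59], 0.18)]
eraser0_mid [([538, -200, 12], 0.56), ([337, -188, 15], 0.48)]
mug [([648, -446, 56], 0.75)]
remote [([734, -307, 16], 0.91)]
stapler [([474, 391, 30], 0.79)]
tape [([324, -407, 10], 0.78)]
phone [([631, 395, 8], 0.75), ([600, -186, 18], 0.5), ([516, 28, 64], 0.17)]
{'time_s': 1.4, 'eef_pos': array([ 135.36689449, -507.2494033 ,  231.29188982]), 'ee_rot': array([-1.61490835e-06,  9.91505707e-01,  1.30063184e-01, -2.56337322e-05]), 'force': array([0.49261845, 0.43721381, 0.15658742]), 'grip_width': 0.9989146148276523}
```

View pics/top.png

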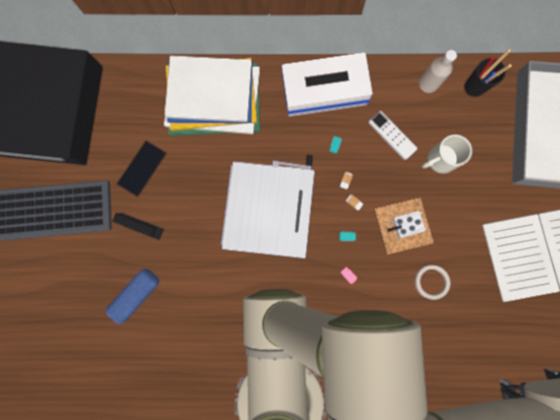

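View pics/scene.png

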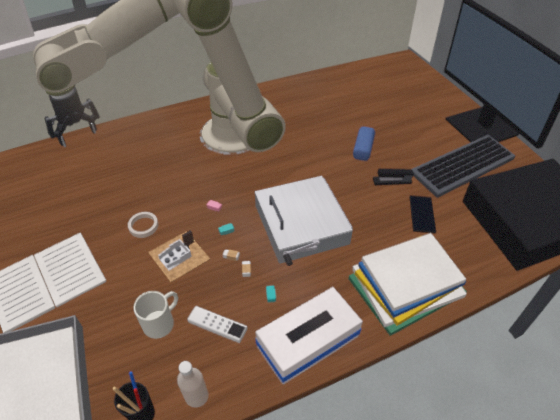

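The top view shows:
- The case at about (268,210), with its handle on the right (-y) and the knob at (309,160).
- Two white erasers with orange sleeves at (346,181) and (355,202). The turquoise and pink ones are look-alikes.
- The scoop at (408,224), handle to the left and spout to the right.

Next I'll fit poses from the masks.

```bash
python3 - <<'E'
from h import *
for nm in("top","scene"):
    p=capture(nm); print(nm)
    for n,z in(("lid",66),("lid_handle",98),("mat_top",3),("eraser0_mid",16),("scoop_grip",27),("knee_knob",50)):
        for r in trace(p,n)[:4]:
            m=r["mask"].astype(np.uint8)
            if m.sum()<15: continue
            c=max(cv2.findContours(m,0,1)[0],key=cv2.contourArea)[:,0,:]
            w=np.array([onz(p,u,v,z)[:2] for u,v in c],np.float32)
            (x,y),(a,b),t=cv2.minAreaRect(w)
            mc=[int(k) for k in p["frame"][r["mask"]].mean(0)]
            print(n,round(r["score"],2),"ctr",round(x),round(y),"size",round(a),round(b),"ang",round(t,1),"px",c.mean(0).round().tolist(),mc)
    if nm=="top": cv2.imwrite("pics/c1.png",cv2.resize(p["frame"][130:290,200:450],None,fx=3.2,fy=3.2,interpolation=cv2.INTER_CUBIC))
E
```

```text
top
lid 0.58 ctr 508 37 size 225 243 ang 84.0 px [268.0, 210.0] [218, 216, 217]
lid_handle 0.7 ctr 503 35 size 217 233 ang 84.3 px [268.0, 209.0] [218, 216, 217]
mat_top 0.9 ctr 467 -339 size 135 133 ang 13.8 px [404.0, 226.0] [104, 145, 193]
mat_top 0.58 ctr 649 -35 size 35 100 ang 0.3 px [297.0, 163.0] [102, 101, 108]
eraser0_mid 0.66 ctr 467 -341 size 55 92 ang 17.6 px [407.0, 224.0] [192, 191, 194]
eraser0_mid 0.53 ctr 529 -200 size 42 23 ang 55.9 px [354.0, 202.0] [144, 176, 210]
scoop_grip 0.95 ctr 468 -337 size 52 93 ang 14.5 px [407.0, 225.0] [191, 189, 193]
knee_knob 0.54 ctr 630 -37 size 35 99 ang 14.2 px [297.0, 163.0] [101, 101, 109]
scene
lid 0.77 ctr 512 36 size 227 245 ang 83.2 px [302.0, 213.0] [202, 199, 201]
lid 0.75 ctr 506 -330 size 72 129 ang 28.2 px [179.0, 250.0] [128, 129, 136]
lid_handle 0.63 ctr 540 20 size 217 242 ang 84.1 px [302.0, 213.0] [203, 199, 202]
lid_handle 0.35 ctr 560 13 size 233 283 ang 84.3 px [302.0, 219.0] [180, 178, 180]
mat_top 0.82 ctr 472 -336 size 133 132 ang 14.3 px [177.0, 256.0] [105, 142, 180]
eraser0_mid 0.7 ctr 542 -203 size 40 32 ang 65.9 px [231.0, 255.0] [120, 145, 171]
eraser0_mid 0.45 ctr 339 -184 size 47 37 ang 42.1 px [214.0, 205.0] [143, 127, 190]
scoop_grip 0.58 ctr 473 -331 size 72 128 ang 27.0 px [177.0, 252.0] [128, 129, 135]
knee_knob 0.74 ctr 626 -39 size 41 107 ang 22.8 px [297.0, 252.0] [97, 95, 99]
```

View pics/c1.png

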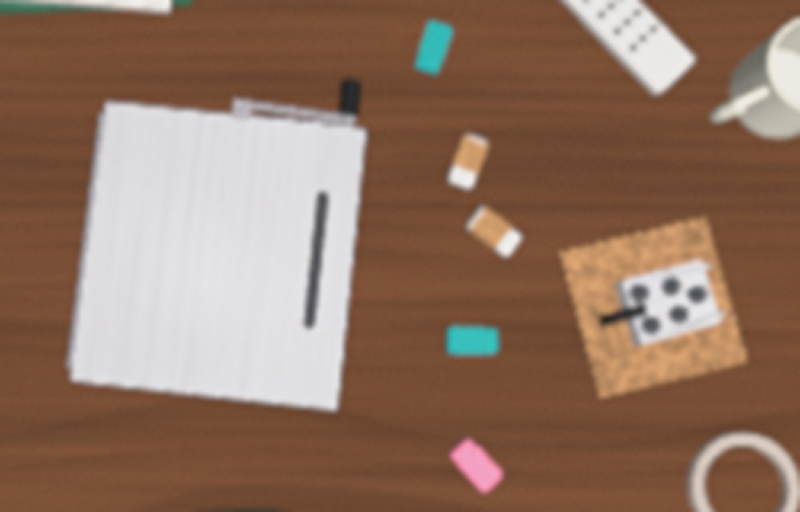

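The crop shows five magnets and a fin at (602–640,316). The handle runs from (309,325) to (322,195), so the case is yawed about -6°. Both real erasers have orange sleeves.

```bash
python3 - <<'E'
from h import *
p=capture("top")
def q(u,v,z): return onz(p,u/3.2+200,v/3.2+130,z)[:2]
a=q(309.5,325,98);b=q(322,195,98);h=(a+b)/2
d=b-a; print("handle",h.round(1),np.linalg.norm(d).round(),"yaw",np.degrees(np.arctan2(d[1],d[0])).round(2))
for yaw in(-5.5,):
    t=np.radians(yaw);X=np.array([np.cos(t),np.sin(t)]);Y=np.array([-X[1],X[0]])
    c=h+80*Y; print("case ctr",c.round(1)); k=q(350,97,49); print("knob rel",((k-c)@X).round(),((k-c)@Y).round(),k.round())
L=np.array([q(*i,66) for i in((106,102),(366,128),(338,410),(70,380))]);print(L.mean(0).round(1));e=L[1]-L[2];print(np.degrees(np.arctan2(e[1],e[0])).round(2));e=L[0]-L[3];print(np.degrees(np.arctan2(e[1],e[0])).round(2))
for n,u,v in(("e0",468,161),("e1",495,231)): print(n,q(u,v,16).round(1))
A=[q(*i,16) for i in((478,134),(458,188))];B=[q(*i,16) for i in((478,214),(514,250))]
for A in(A,B): d=A[0]-A[1];print(np.degrees(np.arctan2(d[1],d[0])).round(1))
print("fin",q(640,312,68),q(601,321,68)); d=q(601,321,68)-q(640,312,68);print(np.degrees(np.arctan2(d[1],d[0])))
s=sense();R=s["ee_rot"];print(R);w=capture("wrist");print(np.array(w["extrinsics"]).round(2))
E
```

```text
handle [494.7 -46.1] 106.0 yaw -5.24
case ctr [502.3  33.5]
knob rel 148.0 -95.0 [640. -76.]
[503.3  32.8]
-5.62
-5.85
e0 [ 591.6 -180. ]
e1 [ 530.1 -202.6]
-20.5
44.4
fin [ 456.80176575 -311.48758061] [ 449.18401957 -279.69856203]
103.47593160540129
[1.57907523e-05 9.91511831e-01 1.30016495e-01 7.20499275e-06]
[[ 2.6000e-01 -9.7000e-01 -0.0000e+00 -5.2475e+02]
 [-9.3000e-01 -2.5000e-01  2.7000e-01 -3.5520e+01]
 [-2.6000e-01 -7.0000e-02 -9.6000e-01  3.7786e+02]
 [ 0.0000e+00  0.0000e+00  0.0000e+00  1.0000e+00]]
```

>>> arm_command(steps=[0.72,0.92,0,-1,100,0.72,0.92,0,-1,100,0.72,0.92,0,-1,100,0.72,0.92,0,-1,100,0.72,0.92,0,0,100], grip_force=30)

```text
time_s: 2.82
eef_pos: [316.2, -275.7, 231.5]
ee_rot: [0.0, 0.999, -0.045, 0.0]
force: [0.9, -0.9, -0.1]
grip_width: 1.002
```

>>> arm_command(steps=[0.72,0.92,0,0,100,0.72,0.92,0,0,100,0.72,0.92,0,0,100,0.72,0.92,0,0,100,0.72,0.92,-0.4,0,100])

```text
time_s: 3.45
eef_pos: [497.1, -45.7, 212.3]
ee_rot: [0.001, 0.999, -0.044, 0.002]
force: [-0.5, -1.1, -1.3]
grip_width: 0.997
```

```bash
python3 - <<'E'
from h import *
s=sense();print(s["eef_pos"],s["ee_rot"],s["time_s"])
p=capture("wrist");find(p,["lid_handle","knee_knob","lid"]);cv2.imwrite("pics/w1.png",p["frame"])
for dx in(-50,50):print(proj(p,[495.2+dx*.995,-46.6-dx*.098,98]))
E
```

```text
[497.05742068 -45.72462293 212.27160354] [ 5.59596827e-04  9.99027863e-01 -4.40463745e-02  1.71241191e-03] 3.45
lid_handle [([527, 26, 69], 0.72)]
knee_knob [([627, -56, 60], 0.91)]
lid [([532, 27, 65], 0.94), ([626, -57, 56], 0.72)]
[282.30173226 272.19124588]
[283.89590413 141.84531133]
```

View pics/w1.png

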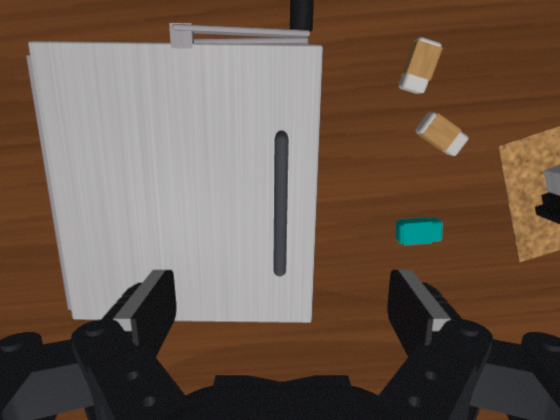

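The wrist view shows the handle from (281,135) to (280,272), about 2 mm in +y from the estimate. I'll descend and grip.

>>> arm_command(steps=[0,0.02,-0.8,0,100,0,0,-0.8,0,100,0,0,-0.8,0,60,0,0,-0.26,0,30,0,0,0,0,0])

```text
time_s: 4.28
eef_pos: [495.4, -47.0, 78.9]
ee_rot: [0.0, 0.999, -0.045, 0.0]
force: [-0.1, -0.1, 0.4]
grip_width: 0.376
```

>>> arm_command(steps=[0,0,0,0,0,0,0,0,0,0,0,0,0,0,0,0,0,0,0,0,0,0,0,0,0])

```text
time_s: 4.9
eef_pos: [496.3, -44.9, 79.9]
ee_rot: [-0.001, 0.999, -0.044, 0.002]
force: [2.4, 11.4, 3.1]
grip_width: 0.103
```

```bash
python3 - <<'E'
import numpy as np
t=np.linspace(0,1.51,26);c,s=np.cos(t),np.sin(t)
y=-190*c+38*s;z=190*s+38*c
for a,b in zip(np.diff(y),np.diff(z)): print(round(a*.098/50,3),round(a*.995/50,3),round(b/50,3))
E
```

```text
0.005 0.053 0.228
0.007 0.066 0.224
0.008 0.079 0.22
0.009 0.093 0.215
0.01 0.105 0.209
0.012 0.118 0.202
0.013 0.13 0.194
0.014 0.141 0.186
0.015 0.152 0.177
0.016 0.162 0.168
0.017 0.172 0.158
0.018 0.181 0.147
0.019 0.19 0.136
0.019 0.198 0.124
0.02 0.205 0.112
0.021 0.211 0.099
0.021 0.217 0.086
0.022 0.221 0.073
0.022 0.225 0.059
0.022 0.228 0.045
0.023 0.231 0.032
0.023 0.232 0.017
0.023 0.233 0.003
0.023 0.233 -0.011
0.023 0.232 -0.025
```

>>> arm_command(steps=[0.005,0.053,0.228,0,0,0.007,0.066,0.224,0,0,0.008,0.079,0.22,0,0,0.009,0.093,0.215,0,0,0.01,0.105,0.209,0,0])

```text
time_s: 5.52
eef_pos: [498.1, -25.8, 134.4]
ee_rot: [-0.0, 0.999, -0.044, 0.002]
force: [5.8, 5.3, -6.2]
grip_width: 0.104
```

>>> arm_command(steps=[0.012,0.118,0.202,0,0,0.013,0.13,0.194,0,0,0.014,0.141,0.186,0,0,0.015,0.152,0.177,0,0,0.016,0.162,0.168,0,0])

```text
time_s: 6.15
eef_pos: [501.6, 7.8, 181.2]
ee_rot: [0.001, 0.999, -0.044, 0.001]
force: [4.8, -4.8, -0.6]
grip_width: 0.105
```

>>> arm_command(steps=[0.017,0.172,0.158,0,0,0.018,0.181,0.147,0,0,0.019,0.19,0.136,0,0,0.019,0.198,0.124,0,0,0.02,0.205,0.112,0,0])

```text
time_s: 6.78
eef_pos: [506.4, 54.8, 216.0]
ee_rot: [0.002, 0.999, -0.044, 0.002]
force: [1.7, -8.3, 8.0]
grip_width: 0.1
```

>>> arm_command(steps=[0.021,0.211,0.099,0,0,0.021,0.217,0.086,0,0,0.022,0.221,0.073,0,0,0.022,0.225,0.059,0,0,0.022,0.228,0.045,0,0])

```text
time_s: 7.4
eef_pos: [512.0, 110.6, 233.8]
ee_rot: [0.001, 0.999, -0.044, 0.003]
force: [5.2, -3.5, 7.0]
grip_width: 0.099
```

>>> arm_command(steps=[0.023,0.231,0.032,0,0,0.023,0.232,0.017,0,0,0.023,0.233,0.003,0,0,0.023,0.233,-0.011,0,0,0.023,0.232,-0.025,0,0])

```text
time_s: 8.02
eef_pos: [517.8, 168.9, 234.3]
ee_rot: [0.001, 0.999, -0.044, 0.003]
force: [3.4, -4.4, 8.8]
grip_width: 0.107
```

```bash
python3 - <<'E'
from h import *
s=sense();print(s["eef_pos"],s["force"],s["grip_width"])
a=capture("top");b=capture("scene")
find(a,["knee_knob","lid","keeper_mid","ribs_mid"]);find(b,["knee_knob","lid","keeper_mid","ribs_mid"])
cv2.imwrite("pics/t2.png",np.hstack([cv2.resize(b["frame"][150:310,200:380],(450,400)),cv2.resize(a["frame"][120:280,200:340],(350,400))]))
E
```

```text
[517.79422763 168.85014766 234.3273389 ] [ 3.35757276 -4.36410469  8.79910117] 0.10728754184315203
knee_knob [([642, 63, 129], 0.74)]
lid [([516, 136, 184], 0.86)]
keeper_mid [([575, -26, 4], 0.59)]
ribs_mid [([719, -308, 13], 0.7), ([424, 6, 10], 0.5)]
knee_knob [([643, 71, 127], 0.49)]
lid [([534, 138, 188], 0.84), ([643, 70, 122], 0.49), ([464, -332, 18], 0.25)]
keeper_mid []
ribs_mid []
```

View pics/t2.png

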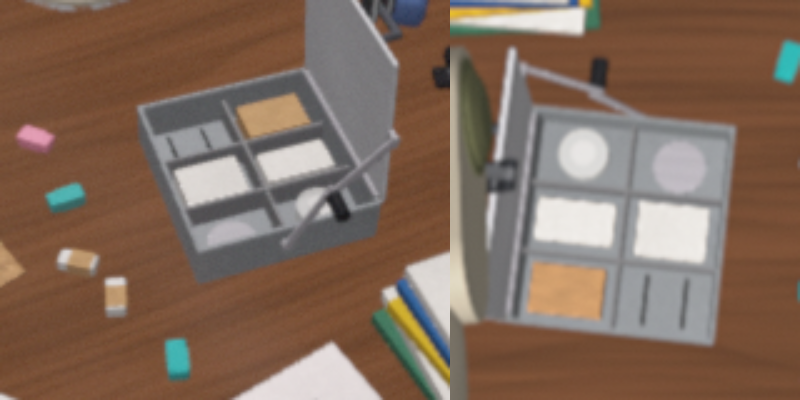

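The lid is up at about 1.52. The steel disc is in the far (+x) front cell and the ribs are in the near (-x) front cell. I'll release the handle and go to the front side of the knob.

>>> arm_command(steps=[0,0,0,0,28,0,0,0,0,28,0,0,0,0,28,0,0,0.5,0,28,0,0,1,0,28])

```text
time_s: 9.15
eef_pos: [515.5, 169.1, 307.1]
ee_rot: [0.0, 0.999, -0.044, -0.002]
force: [0.3, 0.8, 0.7]
grip_width: 0.28
```

```bash
python3 - <<'E'
from h import *
s=sense();print(s["eef_pos"],s["force"],s["grip_width"])
a=capture("top");b=capture("scene")
find(a,["knee_knob","lid"]);find(b,["knee_knob","lid"])
E
```

```text
[515.45353375 169.05609534 307.07990542] [0.31660289 0.76968183 0.68268523] 0.2801388441295621
knee_knob [([640, 58, 129], 0.65), ([422, 5, 8], 0.31)]
lid [([512, 134, 224], 0.79)]
knee_knob [([642, 61, 132], 0.56)]
lid [([526, 136, 192], 0.76), ([321, -407, 12], 0.48)]
```

>>> arm_command(steps=[0.67,-0.75,0,0,0,0.67,-0.75,0,0,0,0.67,-0.75,0,0,0,0.66,-0.75,0,0,0,0,0,-0.6,0,0])

```text
time_s: 10.07
eef_pos: [651.9, 16.1, 276.2]
ee_rot: [0.0, 0.999, -0.046, 0.001]
force: [-0.6, 0.9, -1.0]
grip_width: -0.001
```

>>> arm_command(steps=[0,0,-0.9,0,0,0,0,-0.9,0,0,0,0,-0.9,0,0,0,0,-0.9,0,0,0,0,0,0,0])

```text
time_s: 10.7
eef_pos: [647.7, 19.5, 93.2]
ee_rot: [-0.0, 0.999, -0.044, -0.004]
force: [0.3, -0.6, -0.1]
grip_width: -0.002
```

```bash
python3 - <<'E'
from h import *
s=sense();print(s["eef_pos"],s["force"],s["grip_width"])
a=capture("wrist");b=capture("scene")
find(a,["knee_knob"]);find(b,["knee_knob","lid"])
cv2.imwrite("pics/t3.png",np.hstack([cv2.resize(b["frame"][120:300,230:400],(378,400)),cv2.resize(a["frame"],(420,400))]))
E
```

```text
[647.72081001  19.48573503  93.17936452] [ 0.32609266 -0.5808345  -0.12834392] -0.0024125537037956997
knee_knob [([664, 50, 124], 0.95)]
knee_knob [([649, 53, 127], 0.62)]
lid [([602, 133, 164], 0.84)]
```

View pics/t3.png

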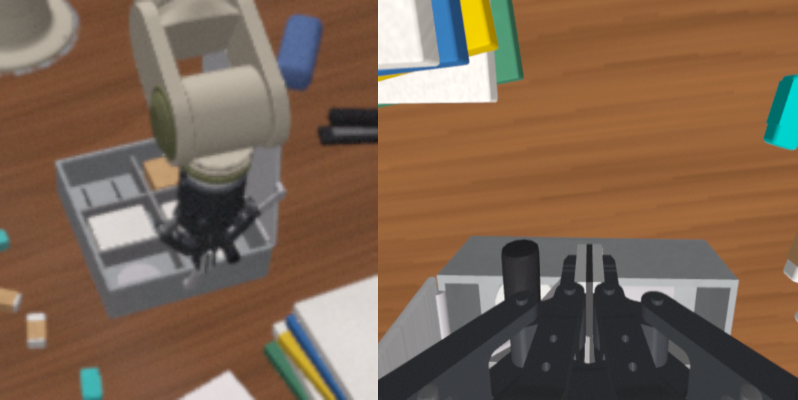

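>>> arm_command(steps=[0.01,0.1,0,0,0,0.01,0.1,0,0,0,0.01,0.1,0,0,0,0.01,0.1,0,0,0,0,0,0,0,0])

```text
time_s: 11.58
eef_pos: [652.1, 39.7, 97.2]
ee_rot: [-0.0, 0.999, -0.044, -0.0]
force: [-0.7, 0.0, 0.4]
grip_width: 0.002
```

>>> arm_command(steps=[0.005,0.05,-0.03,0,0,0.005,0.05,-0.03,0,0,0.005,0.05,-0.03,0,0,0.005,0.05,-0.03,0,0,0,0,0,0,0])

```text
time_s: 12.2
eef_pos: [653.0, 49.4, 91.0]
ee_rot: [-0.0, 0.999, -0.044, -0.0]
force: [-0.8, -2.2, -0.1]
grip_width: -0.0
```

```bash
python3 - <<'E'
from h import *
s=sense();print(s["eef_pos"],s["force"],s["grip_width"])
for n in("wrist","scene","top"):
  find(capture(n),["knee_knob"])
E
```

```text
[653.01203191  49.38421533  90.96124267] [-0.76271636 -2.21927712 -0.06668213] -0.00029628157474799753
knee_knob [([660, 74, 113], 0.85)]
knee_knob []
knee_knob []
```

>>> arm_command(steps=[0.005,0.05,-0.04,0,0,0.005,0.05,-0.04,0,0,0.005,0.05,-0.03,0,0,0,0,0,0,0,0,0,0,0,0])

```text
time_s: 13.12
eef_pos: [653.6, 56.1, 85.0]
ee_rot: [0.0, 0.999, -0.044, -0.001]
force: [-0.7, -5.4, -4.4]
grip_width: 0.001
```

>>> arm_command(steps=[0.005,0.05,-0.02,0,0,0.005,0.05,-0.02,0,0,0,0,0,0,0])

```text
time_s: 13.5
eef_pos: [654.0, 57.3, 84.4]
ee_rot: [0.004, 0.999, -0.045, -0.001]
force: [-8.3, -23.5, 6.7]
grip_width: -0.005
```

>>> arm_command(steps=[0.005,0.05,-0.02,0,0,0,0,0,0,0])

```text
time_s: 13.75
eef_pos: [654.2, 57.7, 84.2]
ee_rot: [0.005, 0.999, -0.045, -0.001]
force: [-14.2, -33.5, 12.3]
grip_width: -0.002
```

```bash
python3 - <<'E'
from h import *
s=sense();print(s["eef_pos"],s["force"],s["grip_width"])
find(capture("wrist"),["knee_knob"])
E
```

```text
[654.15044559  57.681896    84.18911416] [-14.15207545 -33.48493284  12.26241781] -0.0016805890495840382
knee_knob [([663, 81, 106], 0.87)]
```

>>> arm_command(steps=[-0.01,-0.2,0,0,0,-0.05,-0.6,0,0,0,0,-0.2,1,0,0,0,-0.8,1,0,0,0,-1,1,0,0])

```text
time_s: 14.48
eef_pos: [651.7, -69.0, 227.7]
ee_rot: [-0.0, 0.999, -0.043, 0.001]
force: [0.3, -1.0, 0.2]
grip_width: 0.002
```

>>> arm_command(steps=[0,-1,0.3,0,0,0,-1,0,0,40,-0.2,-0.6,0,0,60,-0.3,-0.3,0,0,60,0,0,0,0,60])

```text
time_s: 15.1
eef_pos: [626.4, -214.5, 240.8]
ee_rot: [-0.0, 0.999, -0.045, 0.0]
force: [-1.3, 0.0, 0.9]
grip_width: 0.601
```

```bash
python3 - <<'E'
from h import *
s=sense();print(s["eef_pos"],s["force"],s["ee_rot"])
a=capture("top");b=capture("scene");w=capture("wrist")
for p in(a,b):find(p,["knee_knob","lid","ribs_mid","keeper_mid","eraser0_mid"])
find(w,["eraser0_mid"])
cv2.imwrite("pics/t4.png",np.hstack([cv2.resize(b["frame"][150:300,210:370],(400,375)),cv2.resize(w["frame"],(400,375))]))
E
```

```text
[ 626.40652104 -214.46474281  240.83451884] [-1.34486996  0.00774031  0.87032114] [-3.24122712e-04  9.98996695e-01 -4.47821462e-02  2.39039527e-04]
knee_knob [([646, 82, 112], 0.48)]
lid [([521, 136, 227], 0.87), ([627, 398, 11], 0.18)]
ribs_mid [([629, 397, 10], 0.19)]
keeper_mid []
eraser0_mid [([525, 83, 32], 0.47), ([522, 136, 226], 0.28)]
knee_knob [([646, -452, 57], 0.73), ([643, 85, 112], 0.64)]
lid [([531, 141, 191], 0.73)]
ribs_mid []
keeper_mid [([532, 92, 40], 0.68), ([559, -24, 8], 0.62)]
eraser0_mid []
eraser0_mid [([538, -200, 15], 0.9)]
```

View pics/t4.png

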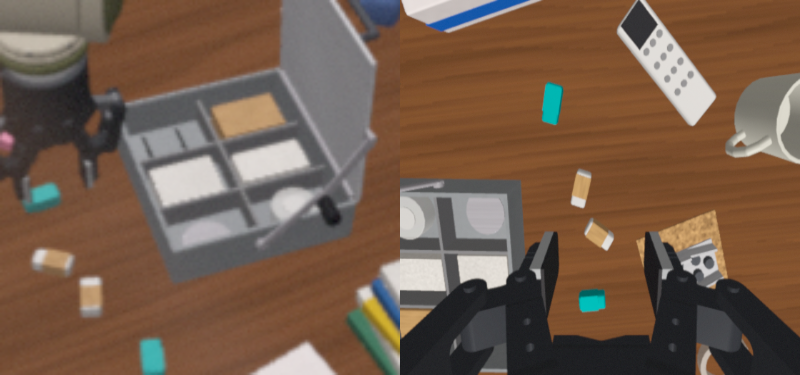

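The knob is now past straight, at about y 62 in case axes, and the lid stands by itself. In the wrist view the erasers are at (581,188) and (598,235). I'll measure both.

```bash
python3 - <<'E'
from h import *
w=capture("wrist");hsv=cv2.cvtColor(w["frame"],cv2.COLOR_BGR2HSV)
def f(u,v): return np.array([(u-400)*1.4,v*1.12])
for c in((581,188),(598,235)):
    g=w["frame"].astype(int); u0,v0=f(*c).astype(int)
    m=((g.min(2)>150)|((g[:,:,2]>170)&(g[:,:,1]>110))).astype(np.uint8)
    k=np.zeros_like(m);k[v0-42:v0+42,u0-35:u0+35]=1
    n,l,st,ce=cv2.connectedComponentsWithStats(m*k)
    i=l[v0,u0];q=np.argwhere(l==i)[:,::-1];print(len(q))
    W=np.array([onz(w,a,b,16)[:2] for a,b in q],np.float32);print(cv2.minAreaRect(W),f(*c),onz(w,*f(*c),16).round())
E
```

```text
796
((594.8153076171875, -178.97750854492188), (22.48870277404785, 42.94097900390625), 68.83626556396484) [253.4  210.56] [ 596. -181.   16.]
703
((532.297119140625, -200.61871337890625), (42.8683967590332, 22.515913009643555), 52.1012077331543) [277.2 263.2] [ 534. -201.   16.]
```

>>> arm_command(steps=[-0.31,0.36,0,-0.8,60,-0.32,0.35,-0.5,-0.8,60,0,0,-1,-0.8,60,0,0,-1,-0.8,60,0,0,-1,0,60])

```text
time_s: 16.48
eef_pos: [595.1, -178.5, 64.4]
ee_rot: [0.0, 0.983, -0.183, 0.0]
force: [0.4, 0.6, 1.1]
grip_width: 0.6
```

```bash
python3 - <<'E'
from h import *
s=sense();print(s["eef_pos"],s["ee_rot"])
w=capture("wrist");find(w,["eraser0_mid"]);cv2.imwrite("pics/w5.png",w["frame"])
E
```

```text
[ 595.07216057 -178.54789757   64.42753383] [ 6.86545789e-05  9.83089636e-01 -1.83124691e-01  3.31547245e-04]
eraser0_mid [([543, -187, 14], 0.84), ([610, -69, 33], 0.19)]
```

View pics/w5.png

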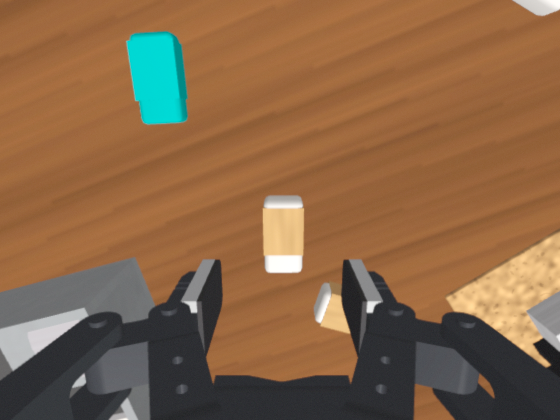

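>>> arm_command(steps=[0,0,-0.8,0,60,0,0,-0.4,0,60,0,0,0,0,15,0,0,0,0,15,0,0,0,0,15])

```text
time_s: 17.2
eef_pos: [596.0, -179.0, 7.4]
ee_rot: [0.0, 0.983, -0.183, 0.001]
force: [0.5, -0.4, 5.5]
grip_width: 0.242
```

>>> arm_command(steps=[0,0,0,0,15,0,0,0.6,0,15,0,0,1,0,15,0,0,1,0,15,0,0,0,0,15])

```text
time_s: 17.82
eef_pos: [596.8, -179.4, 140.5]
ee_rot: [0.001, 0.983, -0.183, 0.004]
force: [0.7, -1.1, -1.0]
grip_width: 0.245
```

>>> arm_command(steps=[-0.7,0.62,0,0.8,15,-0.7,0.62,0,0.8,15,-0.7,0.62,0,0.8,15,-0.7,0.62,0,0.7,15,-0.72,0.63,0,0,15])

```text
time_s: 18.45
eef_pos: [417.5, -22.1, 135.2]
ee_rot: [-0.0, 0.999, -0.048, -0.0]
force: [0.4, -0.0, -0.1]
grip_width: 0.245
```

```bash
python3 - <<'E'
from h import *
s=sense();print(s["eef_pos"],s["ee_rot"],s["grip_width"])
a=capture("top");w=capture("wrist");find(a,["ribs_mid","keeper_mid"]);find(w,["ribs_mid","keeper_mid","eraser0_mid"]);cv2.imwrite("pics/w6.png",w["frame"])
print(onz(a,286,241.2,8))
E
```

```text
[417.5433684  -22.08833449 135.21771979] [-1.37920203e-04  9.98834442e-01 -4.82661326e-02 -3.44294735e-04] 0.24504446088577758
ribs_mid []
keeper_mid [([573, -22, 8], 0.6)]
ribs_mid [([428, 8, 6], 0.61)]
keeper_mid [([548, -26, 7], 0.86)]
eraser0_mid [([527, -197, 13], 0.88), ([334, -181, 15], 0.56)]
[421.13646206 -13.03403701   8.        ]
```

View pics/w6.png

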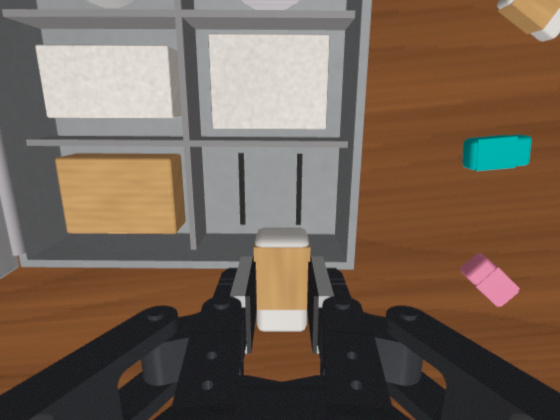

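>>> arm_command(steps=[0.07,-0.06,-0.8,0,15,0,0,-0.8,0,15,0,0,-0.42,0,15,0,0,0,0,42,0,0,0,0,42])

```text
time_s: 19.42
eef_pos: [423.3, -26.5, 35.4]
ee_rot: [0.0, 0.999, -0.049, 0.001]
force: [0.7, -0.8, 0.2]
grip_width: 0.42
```

>>> arm_command(steps=[0,0,0,0,42,0,0,0,0,42,0,0,0.7,0,42,0,0,1,0,60,0,0,0.4,0,60])

```text
time_s: 20.05
eef_pos: [423.4, -26.3, 142.4]
ee_rot: [0.001, 0.999, -0.048, 0.002]
force: [0.2, 0.5, -0.5]
grip_width: 0.601
```

```bash
python3 - <<'E'
from h import *
s=sense();print(s["eef_pos"],s["ee_rot"],s["grip_width"])
w=capture("wrist");a=capture("top")
for n,p in(("w",w),("a",a)):
  find(p,["eraser0_mid"])
g=w["frame"].astype(int);m=((g[:,:,2]>150)&(g[:,:,1]>100)&(g[:,:,0]<110)).astype(np.uint8)
n,l,st,ce=cv2.connectedComponentsWithStats(m)
for i in range(1,n):
  if st[i,4]>150: print(ce[i].round(),st[i,4],onz(w,*ce[i],16).round())
E
```

```text
[423.43956391 -26.32212098 142.43493127] [ 6.18830633e-04  9.98825342e-01 -4.84067952e-02  2.08226301e-03] 0.6005891561875486
eraser0_mid [([530, -196, 13], 0.9), ([334, -180, 15], 0.86)]
eraser0_mid [([330, -182, 14], 0.61), ([527, -201, 12], 0.56)]
[512.  27.] 1826 [ 533. -195.   16.]
[114. 209.] 7666 [432. 103.  16.]
[276. 207.] 986 [422. -22.  16.]
```

>>> arm_command(steps=[0.36,-0.58,0,0.96,60,0.36,-0.58,0,0.96,60,0.36,-0.58,0,0.96,60,0.36,-0.58,0,0.96,60,0.36,-0.58,0,0.96,60])

```text
time_s: 20.88
eef_pos: [512.6, -171.8, 137.9]
ee_rot: [-0.001, 0.987, 0.162, -0.001]
force: [0.5, 0.6, 0.1]
grip_width: 0.598
```

>>> arm_command(steps=[0.35,-0.57,0,0.96,60,0,0,-0.3,0.96,60,0,0,-0.3,0.96,60,0,0,-0.3,0.96,60,0,0,-0.3,0.96,60])

```text
time_s: 21.5
eef_pos: [529.4, -199.2, 77.4]
ee_rot: [-0.001, 0.932, 0.363, -0.001]
force: [0.7, 1.2, -0.2]
grip_width: 0.599
```

>>> arm_command(steps=[0,0,0,0.96,60,0,0,0,0.94,60,0,0,0,0,60])

```text
time_s: 21.88
eef_pos: [529.5, -199.2, 78.2]
ee_rot: [-0.001, 0.899, 0.438, -0.001]
force: [0.5, -0.1, -0.5]
grip_width: 0.597
```

```bash
python3 - <<'E'
from h import *
s=sense();print(s["eef_pos"],s["ee_rot"],s["joints"][5])
w=capture("wrist");find(w,["eraser0_mid"])
g=w["frame"].astype(int);m=((g.min(2)>150)|((g[:,:,2]>150)&(g[:,:,1]>100)&(g[:,:,0]<150))).astype(np.uint8)
u,v=proj(w,[532,-199,16]).astype(int);print(u,v)
k=np.zeros_like(m);k[v-60:v+60,u-50:u+50]=1
n,l,st,ce=cv2.connectedComponentsWithStats(m*k);q=np.argwhere(l==l[v,u])[:,::-1]
print(cv2.minAreaRect(np.array([onz(w,*x,16)[:2] for x in q],np.float32)))
cv2.imwrite("pics/w7.png",w["frame"])
E
```

```text
[ 529.5186977  -199.24926566   78.20906912] [-1.04697560e-03  8.99192008e-01  4.37552540e-01 -6.40743952e-04] 0.09810698678165179
eraser0_mid [([535, -198, 15], 0.62), ([343, -165, 11], 0.62)]
284 227
((530.7627563476562, -199.251220703125), (75.0751724243164, 62.19741439819336), 52.00160598754883)
```

View pics/w7.png

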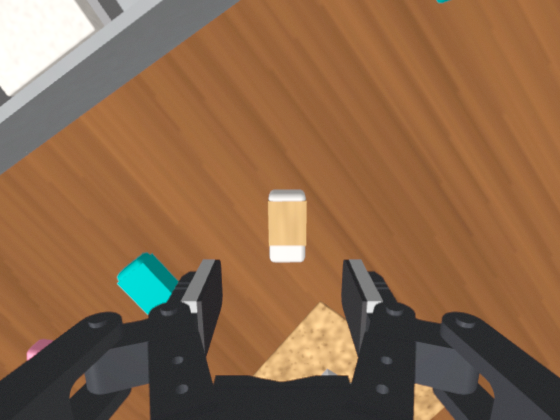

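>>> arm_command(steps=[0.04,0,-0.8,0,55,0,0,-0.66,0,55,0,0,0,0,15,0,0,0,0,15,0,0,0,0,15])

```text
time_s: 22.6
eef_pos: [532.8, -200.0, 8.1]
ee_rot: [0.001, 0.899, 0.438, 0.001]
force: [0.4, -0.5, 0.3]
grip_width: 0.245
```

>>> arm_command(steps=[0,0,0,0,15,0,0,0.6,0,15,0,0,1,-0.96,15,0,0,1,-0.96,15,-0.3,0.5,0,-0.96,15])

```text
time_s: 23.22
eef_pos: [518.9, -176.1, 140.9]
ee_rot: [0.003, 0.947, 0.32, 0.003]
force: [-0.3, 1.2, -0.9]
grip_width: 0.244
```

>>> arm_command(steps=[-0.24,0.45,0,-0.96,15,-0.24,0.45,0,-0.96,15,-0.24,0.45,0,-0.96,15,-0.24,0.45,0,-0.96,15,-0.24,0.45,0,-0.96,15])

```text
time_s: 23.85
eef_pos: [456.7, -61.4, 137.2]
ee_rot: [0.0, 0.993, 0.116, 0.0]
force: [-0.7, 0.1, -0.2]
grip_width: 0.247
```

>>> arm_command(steps=[-0.24,0.45,0,-0.96,15,-0.24,0.45,0,-0.96,15,-0.24,0.46,0,-0.96,15,0,0,0,-0.92,15,0,0,0,0,15])

```text
time_s: 24.48
eef_pos: [421.2, 6.0, 137.1]
ee_rot: [0.0, 0.999, -0.047, 0.0]
force: [0.9, 0.1, -0.7]
grip_width: 0.243
```

>>> arm_command(steps=[0,0,-0.8,0,15,0,0,-0.8,0,15,0,0,-0.48,0,15,0,0,0,0,15])

```text
time_s: 24.98
eef_pos: [420.5, 5.9, 31.9]
ee_rot: [-0.0, 0.999, -0.047, -0.001]
force: [0.1, -0.8, 0.4]
grip_width: 0.247
```

>>> arm_command(steps=[0,0,0,0,36,0,0,0,0,36,0,0,0,0,36,0,0,0.8,0,36,0,0,1,0,60])

```text
time_s: 25.6
eef_pos: [420.6, 6.0, 123.7]
ee_rot: [-0.0, 0.999, -0.048, -0.001]
force: [-0.3, 0.0, 0.4]
grip_width: 0.557
```

>>> arm_command(steps=[0,-0.8,0.4,0,60,0,-0.9,0.4,0,60,0,-0.9,0,0,60,0,-0.9,0,0,60,0.2,-0.9,0,0,60])

```text
time_s: 26.22
eef_pos: [430.8, -215.6, 163.2]
ee_rot: [0.0, 0.999, -0.048, 0.0]
force: [-0.2, 0.1, -0.3]
grip_width: 0.6
```

```bash
python3 - <<'E'
from h import *
s=sense();print(s["eef_pos"],s["ee_rot"],s["joints"][5],s["grip_width"])
b=capture("top");w=capture("wrist");find(b,["eraser0_mid","scoop_grip"]);find(w,["scoop_grip","scoop_lip","mat_top","magnet0_center"])
cv2.imwrite("pics/t8.png",np.hstack([cv2.resize(b["frame"][130:290,210:340],(325,400)),cv2.resize(w["frame"],(470,400))]))
E
```

```text
[ 430.836306   -215.60460378  163.24531342] [ 2.04360962e-04  9.98857122e-01 -4.77945435e-02  2.99593298e-04] 0.9585747150956841 0.5998006438303912
eraser0_mid [([417, 1, 24], 0.46)]
scoop_grip []
scoop_grip [([462, -340, 13], 0.68)]
scoop_lip [([462, -343, 15], 0.93), ([478, -325, 13], 0.64)]
mat_top [([484, -326, 0], 0.93)]
magnet0_center [([483, -352, 18], 0.84)]
```

View pics/t8.png

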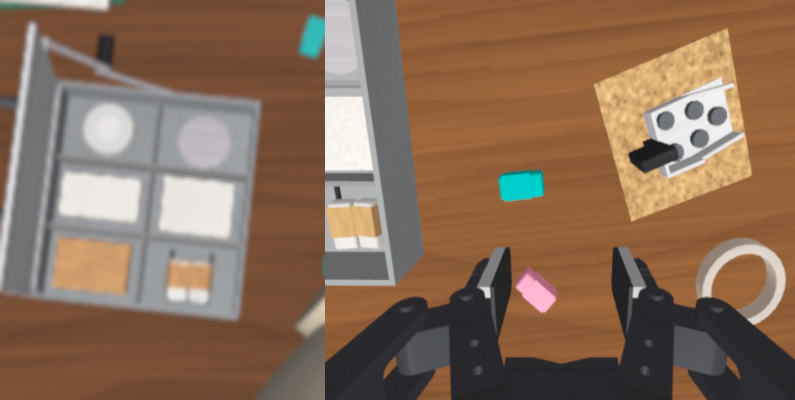

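Both orange erasers lie in the ribbed cell. Now I'll turn the jaws by 110° and move over the scoop's fin.

>>> arm_command(steps=[0.1,-0.4,0,1,60,0.1,-0.4,0,1,60,0.1,-0.4,0,1,60,0.14,-0.4,0,1,60,0,0,0,1,60])

```text
time_s: 27.25
eef_pos: [453.4, -294.4, 162.7]
ee_rot: [0.0, 0.985, 0.171, 0.0]
force: [-0.6, 0.1, 0.4]
grip_width: 0.6
```

>>> arm_command(steps=[0,0,0,1,60,0,0,0,1,60,0,0,0,1,60,0,0,0,1,60,0,0,0,1,60])

```text
time_s: 27.88
eef_pos: [453.3, -293.2, 162.9]
ee_rot: [-0.0, 0.925, 0.381, 0.0]
force: [0.3, -0.5, 0.8]
grip_width: 0.602
```

>>> arm_command(steps=[0,0,0,1,60,0,0,0,1,60,0,0,0,1,60,0,0,0,1,60,0,0,0,1,60])

```text
time_s: 28.5
eef_pos: [453.3, -293.3, 162.9]
ee_rot: [0.0, 0.82, 0.572, 0.0]
force: [0.4, -0.4, 1.0]
grip_width: 0.602
```

>>> arm_command(steps=[0,0,0,1,60,0,0,0,1,60,0,0,0,1,60,0,0,0,1,60,0,0,0,1,60])

```text
time_s: 29.12
eef_pos: [453.3, -293.2, 162.8]
ee_rot: [-0.0, 0.677, 0.736, 0.0]
force: [-0.5, 0.2, 0.2]
grip_width: 0.599
```

>>> arm_command(steps=[0,0,-0.4,1,60,0,0,-0.4,1,60,0,0,0,0,60])

```text
time_s: 29.5
eef_pos: [452.8, -293.0, 121.8]
ee_rot: [-0.001, 0.612, 0.791, 0.0]
force: [-0.5, 0.1, 0.2]
grip_width: 0.594
```

```bash
python3 - <<'E'
from h import *
s=sense();print(s["eef_pos"],s["ee_rot"],s["joints"][5],s["grip_width"])
w=capture("wrist");find(w,["scoop_grip","mat_top"])
for d in(-15,15):print(proj(w,[453+d*np.cos(1.815),-295.6+d*np.sin(1.815),71]))
cv2.imwrite("pics/w9.png",w["frame"])
E
```

```text
[ 452.77252575 -292.95435579  121.84700486] [-1.30116717e-03  6.11861060e-01  7.90964170e-01  1.78751807e-04] -1.04562539726804 0.5937216388262753
scoop_grip [([462, -340, 16], 0.73)]
mat_top [([455, -308, 0], 0.7)]
[280.28521679 265.71729879]
[280.78788439 216.36959303]
```

View pics/w9.png

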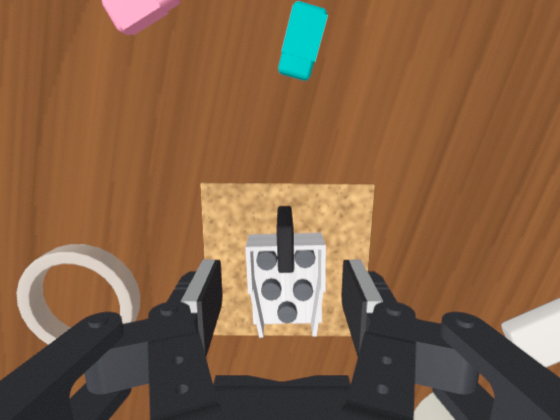

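>>> arm_command(steps=[0.07,-0.035,-0.8,0,50,0,0,-0.92,0,40,0,0,0,0,0,0,0,0,0,0,0,0,0,0,0], grip_force=40)

```text
time_s: 30.28
eef_pos: [457.3, -296.5, 38.5]
ee_rot: [0.001, 0.612, 0.791, -0.0]
force: [0.5, 0.0, -2.0]
grip_width: 0.108
```

>>> arm_command(steps=[0,0,0,0,0,0,0,0,0,0,0,0,0.2,0,0,0,0,0.2,0,0,0,0,0,0,0])

```text
time_s: 30.9
eef_pos: [457.0, -296.3, 57.9]
ee_rot: [0.001, 0.612, 0.791, -0.0]
force: [0.3, 1.0, -1.6]
grip_width: 0.111
```

```bash
python3 - <<'E'
from h import *
s=sense();print(s["eef_pos"],s["ee_rot"],s["force"],s["wrist_torque"],s["grip_width"])
w=capture("wrist");b=capture("scene");cv2.imwrite("pics/w10.png",np.hstack([cv2.resize(b["frame"][180:320,130:290],(400,350)),cv2.resize(w["frame"],(400,350))]))
E
```

```text
[ 457.04975731 -296.26211143   57.85441478] [ 1.06144311e-03  6.11897537e-01  7.90936317e-01 -1.42999726e-04] [ 0.33357985  0.95693938 -1.60120128] [0.11956964 0.03051346 0.00358674] 0.11095471495569494
```

View pics/w10.png

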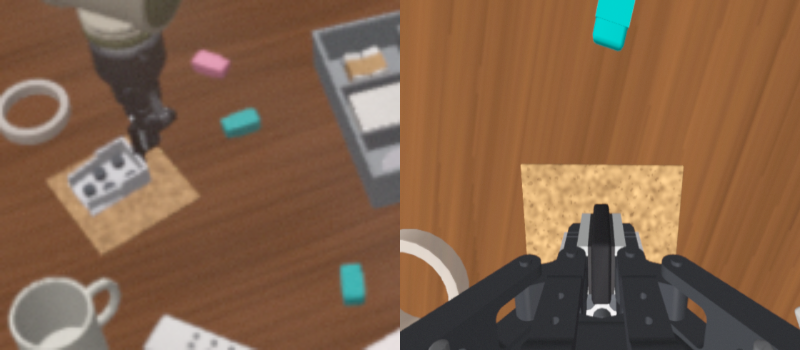

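The scoop is held level. I'll lift it and carry it gently.

>>> arm_command(steps=[0,0,0.2,0,0,0,0,0.4,0,0,0,0,0.5,0,0,0,0,0.5,0,0,0.04,0.1,0.24,0,0])

```text
time_s: 31.62
eef_pos: [458.9, -291.1, 150.2]
ee_rot: [0.001, 0.612, 0.791, -0.0]
force: [0.5, -0.5, -2.3]
grip_width: 0.111
```

>>> arm_command(steps=[0.08,0.2,0,-0.4,0,0.11,0.3,0,-0.6,0,0.15,0.4,0,-0.6,0,0.17,0.45,0,-0.6,0,0.17,0.45,0,-0.6,0])

```text
time_s: 32.25
eef_pos: [492.7, -199.7, 148.3]
ee_rot: [-0.0, 0.704, 0.71, -0.0]
force: [-0.4, 0.9, -2.3]
grip_width: 0.113
```

>>> arm_command(steps=[0.17,0.45,0,-0.6,0,0.17,0.45,0,-0.6,0,0.17,0.45,0,0,0,0.17,0.45,0,0,0,0.17,0.45,0,0,0])

```text
time_s: 32.88
eef_pos: [535.1, -87.1, 148.4]
ee_rot: [-0.0, 0.74, 0.673, -0.0]
force: [0.4, 0.1, -2.8]
grip_width: 0.11
```

>>> arm_command(steps=[0.17,0.45,0,0,0,0.17,0.45,0,0,0,0.17,0.45,0,0,0,0.15,0.4,0,0,0,0.11,0.3,0,0,0])

```text
time_s: 33.5
eef_pos: [573.6, 15.3, 148.3]
ee_rot: [-0.0, 0.74, 0.673, -0.0]
force: [0.2, -0.2, -2.0]
grip_width: 0.108
```

>>> arm_command(steps=[0.08,0.2,0,0,0,0.06,0.1,0,0,0,0,0,0,0,0,0,0,0,0,0])

```text
time_s: 34.0
eef_pos: [580.5, 28.7, 148.7]
ee_rot: [0.0, 0.74, 0.672, -0.0]
force: [-0.1, -0.1, -1.5]
grip_width: 0.111
```

```bash
python3 - <<'E'
from h import *
s=sense();print(s["eef_pos"],s["ee_rot"],s["force"],s["wrist_torque"],s["grip_width"],s["joints"][5])
p=s["eef_pos"];X=np.array([.995,-.098]);Y=np.array([.098,.995]);d=p[:2]-[502.5,33.5];print("local",d@X,d@Y)
a=capture("top");b=capture("scene");w=capture("wrist")
find(a,["keeper_mid","scoop_lip","magnet0_center"]);find(b,["keeper_mid","scoop_lip","magnet0_center"])
cv2.imwrite("pics/t11.png",np.hstack([cv2.resize(b["frame"][140:300,200:370],(400,376)),cv2.resize(a["frame"][120:280,210:350],(330,376))]))
E
```

```text
[580.54352639  28.69205335 148.69132394] [ 1.71151595e-05  7.40152277e-01  6.72439293e-01 -5.87261644e-05] [-0.08528504 -0.06409146 -1.49683769] [ 0.08866289 -0.00835633 -0.03858041] 0.1109587574382653 -0.056170590531252326
local 78.12448752755621 2.864358669493798
keeper_mid [([572, -47, 119], 0.53)]
scoop_lip [([571, -47, 122], 0.54)]
magnet0_center []
keeper_mid [([560, -21, 6], 0.43)]
scoop_lip [([578, -16, 128], 0.72)]
magnet0_center []
```

View pics/t11.png

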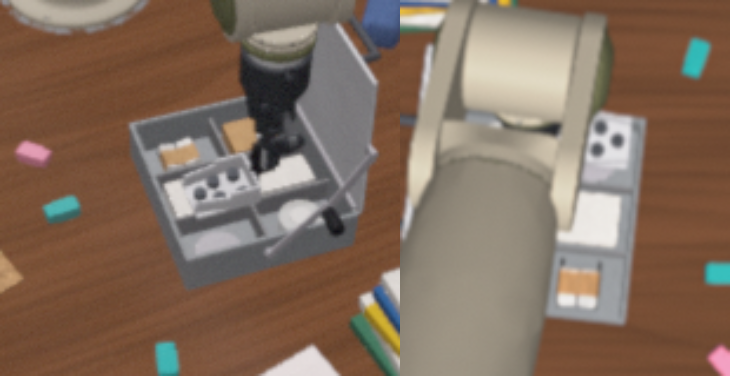

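```bash
python3 - <<'E'
from h import *
a=capture("top");X=np.array([.995,-.098]);Y=np.array([.098,.995])
for z in(116,140):
  q=onz(a,308.4,190.2,z)[:2]-[502.5,33.5];print(z,(q@X).round(1),(q@Y).round(1))
def P(x,y,z): return proj(a,[*(np.array([502.5,33.5])+x*X+y*Y),z])
print("pred lip corner",P(78-21,-87,140),P(78+21,-87,140))
c=a["frame"][165:205,285:325].copy();cv2.imwrite("pics/c12.png",cv2.resize(c,(600,600),interpolation=cv2.INTER_CUBIC))
r=trace(a,"scoop_lip")
if r:
  m=r[0]["mask"];v,u=np.nonzero(m);print(r[0]["score"],u.min(),u.max(),v.min(),v.max(),[int(np.median(v[u>=u.max()-3])),v[u>u.max()-8].min(),v[u>u.max()-8].max()])
E
```

```text
116 53.8 -98.9
140 49.7 -98.3
pred lip corner [304.14263606 186.84006283] [305.82855613 170.36208767]
0.88 275 307 168 191 [178, np.int64(169), np.int64(191)]
```

View pics/c12.png

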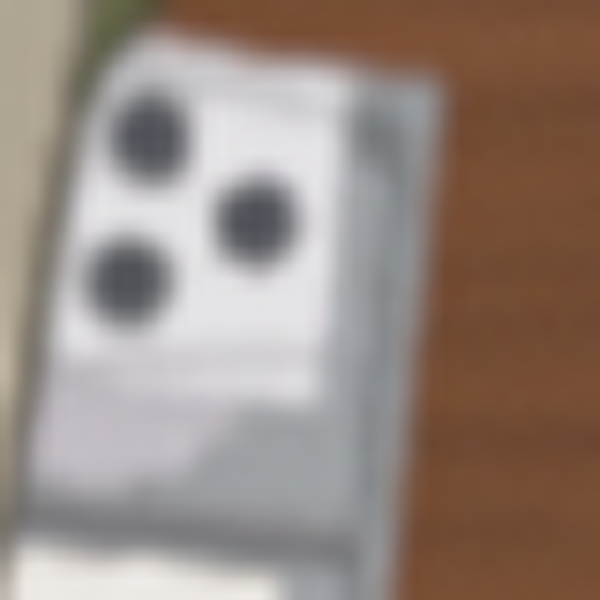

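The spout edge spans (308.7,169.7)–(306.3,191.3), about 2.5 mm short in x and 5 mm further forward than modelled. I'll correct and lower.

>>> arm_command(steps=[0.046,-0.045,-0.1,0,0,0,0,-0.3,0,0,0,0,-0.3,0,0,0,0,-0.3,0,0,0,0,-0.2,0,0])

```text
time_s: 35.17
eef_pos: [582.5, 27.0, 87.3]
ee_rot: [-0.001, 0.74, 0.673, -0.0]
force: [-0.2, -0.1, -1.0]
grip_width: 0.112
```

>>> arm_command(steps=[0,0,-0.2,0,0,0,0,-0.2,0,0,0,0,-0.1,0,0,0,0,-0.04,0,0,0,0,0,0,0])

```text
time_s: 35.8
eef_pos: [583.0, 26.9, 61.8]
ee_rot: [0.0, 0.74, 0.673, 0.0]
force: [-0.3, -0.8, -1.8]
grip_width: 0.112
```

```bash
python3 - <<'E'
from h import *
s=sense();print(s["eef_pos"],s["force"],s["wrist_torque"])
# circle about lip from tilt 0..: handle rel lip, case -y is spout
t=np.radians(np.linspace(0,52,14));y=-(90*np.cos(t)-51.5*np.sin(t));z=51.5*np.cos(t)+90*np.sin(t)
for a,b in zip(np.diff(y),np.diff(z)): print((-a*.098/50*-1*-1).round(3) if 0 else (-a*.098/50).round(3),(-a*.995/50).round(3),(b/50).round(3))
E
```

```text
[583.01500455  26.9041394   61.84045435] [-0.34282505 -0.81787787 -1.77243811] [0.04630138 0.06163548 0.02524391]
-0.007 -0.076 0.123
-0.008 -0.084 0.117
-0.009 -0.092 0.111
-0.01 -0.1 0.105
-0.011 -0.107 0.097
-0.011 -0.113 0.09
-0.012 -0.119 0.081
-0.012 -0.124 0.073
-0.013 -0.129 0.064
-0.013 -0.133 0.055
-0.013 -0.137 0.045
-0.014 -0.14 0.036
-0.014 -0.142 0.026
```

>>> arm_command(steps=[-0.006,-0.06,0,0,0,-0.006,-0.06,0,0,0,-0.006,-0.06,0,0,0,0,0,0,0,0])

```text
time_s: 36.3
eef_pos: [582.0, 17.6, 61.7]
ee_rot: [0.0, 0.74, 0.672, -0.0]
force: [-0.7, 0.8, -1.8]
grip_width: 0.107
```

>>> arm_command(steps=[-0.005,-0.05,0.01,0,0,-0.005,-0.05,0.02,0,0,0,0,0,0,0])

```text
time_s: 36.67
eef_pos: [582.1, 15.4, 63.9]
ee_rot: [-0.001, 0.74, 0.673, 0.002]
force: [3.6, 15.4, 2.9]
grip_width: 0.11
```

>>> arm_command(steps=[0,0,0,0,0,-0.004,-0.04,0.1,0,0,-0.005,-0.05,0.1,0,0], grip_force=20)

```text
time_s: 37.05
eef_pos: [581.3, 10.0, 73.5]
ee_rot: [-0.001, 0.74, 0.673, 0.001]
force: [1.5, 5.9, -2.4]
grip_width: 0.109
```

>>> arm_command(steps=[-0.009,-0.092,0.111,0,0,-0.01,-0.1,0.105,0,0,-0.011,-0.107,0.097,0,0,-0.011,-0.113,0.09,0,0,0,0,0,0,0])

```text
time_s: 37.67
eef_pos: [579.6, -10.7, 94.5]
ee_rot: [-0.0, 0.74, 0.673, 0.002]
force: [0.5, 9.1, 3.5]
grip_width: 0.114
```

>>> arm_command(steps=[-0.012,-0.119,0.081,0,0,-0.012,-0.124,0.073,0,0,-0.013,-0.129,0.064,0,0,-0.013,-0.133,0.055,0,0,0,0,0,0,0])

```text
time_s: 38.3
eef_pos: [576.8, -36.8, 107.7]
ee_rot: [-0.0, 0.74, 0.672, 0.001]
force: [0.7, 4.2, 0.6]
grip_width: 0.112
```

```bash
python3 - <<'E'
from h import *
s=sense();print(s["eef_pos"],s["force"],s["wrist_torque"])
b=capture("scene");a=capture("top");cv2.imwrite("pics/t13.png",np.hstack([cv2.resize(b["frame"][160:290,210:350],(430,400)),cv2.resize(a["frame"][130:230,255:345],(360,400))]))
E
```

```text
[576.84799124 -36.81883875 107.65497629] [0.71756886 4.15611888 0.58381364] [ 1.01657447 -0.14292335 -0.03430479]
```

View pics/t13.png

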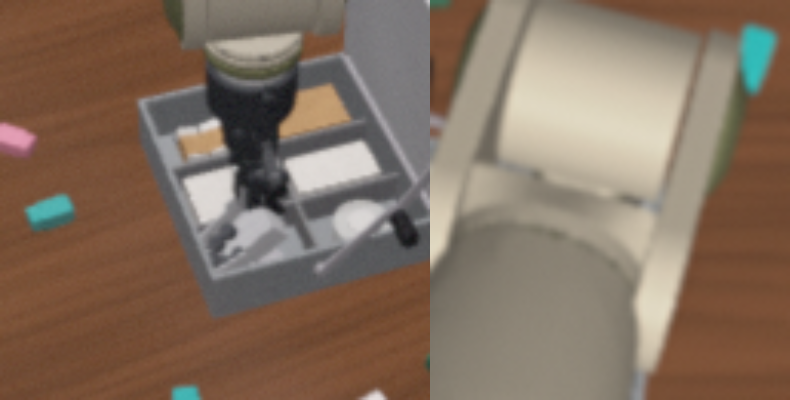

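The scoop is tipped about 40°, with the magnets gathered at the front wall inside the disc cell. I'll tip it to about 55°, then draw back to let them out.

>>> arm_command(steps=[-0.013,-0.137,0.045,0,0,-0.014,-0.14,0.036,0,0,-0.014,-0.142,0.026,0,0,0,0,0,0,0])

```text
time_s: 38.9
eef_pos: [574.6, -58.2, 112.5]
ee_rot: [-0.0, 0.74, 0.672, 0.0]
force: [1.3, 4.5, -0.1]
grip_width: 0.114
```

>>> arm_command(steps=[0.01,0.1,0,0,0,0.015,0.15,0,0,0,0.015,0.15,0,0,0,0.015,0.15,-0.08,0,0,0,0,0,0,0])

```text
time_s: 39.52
eef_pos: [577.0, -30.2, 107.9]
ee_rot: [-0.0, 0.74, 0.673, -0.0]
force: [-0.3, 0.2, -0.0]
grip_width: 0.115
```

>>> arm_command(steps=[0,0,0,0,0,0,0,0,0,0,0,0,0,0,0,0,0,0,0,0])

```text
time_s: 40.02
eef_pos: [577.2, -31.0, 108.4]
ee_rot: [0.0, 0.74, 0.673, 0.0]
force: [-1.1, 0.1, -0.4]
grip_width: 0.114
```

```bash
python3 - <<'E'
from h import *
s=sense();print(s["eef_pos"],s["force"],s["wrist_torque"],s["time_s"])
b=capture("scene");find(b,["magnet0_center","scoop_lip"]);cv2.imwrite("pics/t14.png",cv2.resize(b["frame"][190:280,225:325],(600,540),interpolation=cv2.INTER_CUBIC))
E
```

```text
[577.21412578 -30.97420433 108.38256411] [-1.14201729  0.05342978 -0.35182939] [-0.0175779  -0.03785534 -0.00444189] 40.025
magnet0_center []
scoop_lip [([580, -20, 63], 0.59)]
```

View pics/t14.png

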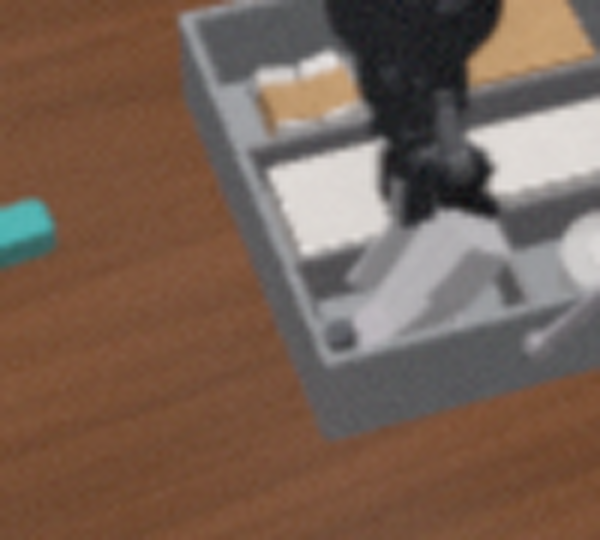

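Magnets are down by the front wall of the disc cell. I'll lift straight up, back away, and count.

>>> arm_command(steps=[0,0,0.2,0,0,0,0,0.4,0,0,0,0,0.5,0,0,0,0,0.5,0,0,0,0,0.4,0,0])

```text
time_s: 40.8
eef_pos: [577.4, -30.9, 210.3]
ee_rot: [0.001, 0.74, 0.673, 0.0]
force: [-0.3, -0.5, -2.0]
grip_width: 0.112
```

```bash
python3 - <<'E'
from h import *
s=sense();print(s["eef_pos"],s["force"],s["wrist_torque"],s["time_s"])
b=capture("scene");w=capture("wrist");a=capture("top")
for p in(b,w,a):find(p,["magnet0_center"])
cv2.imwrite("pics/t15.png",np.hstack([cv2.resize(b["frame"][150:280,215:345],(400,400),interpolation=cv2.INTER_CUBIC),cv2.resize(w["frame"],(400,400))]))
E
```

```text
[577.39193279 -30.92662072 210.2526302 ] [-0.27100195 -0.45210816 -2.02293447] [ 0.01874079 -0.00640249  0.00185138] 40.8
magnet0_center [([473, 390, 29], 0.63)]
magnet0_center [([425, 4, 19], 0.49)]
magnet0_center []
```

View pics/t15.png

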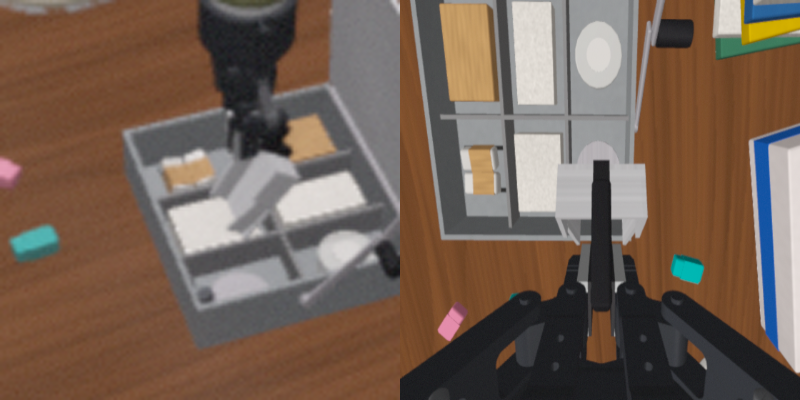

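>>> arm_command(steps=[-0.1,-0.2,0,0,0,-0.17,-0.5,0,0,0,-0.2,-0.8,0,0.6,0,-0.2,-0.8,0,0.8,0,-0.3,-0.8,0,0.8,0])

```text
time_s: 41.72
eef_pos: [527.8, -187.6, 207.9]
ee_rot: [-0.0, 0.671, 0.741, -0.0]
force: [0.5, 0.5, -1.7]
grip_width: 0.11
```

>>> arm_command(steps=[-0.3,-0.8,0,0.9,0,-0.3,-0.8,0,0.9,0,-0.3,-0.5,-0.3,0,0,-0.2,-0.2,-0.5,0,0,0,0,0,0,0])

```text
time_s: 42.35
eef_pos: [472.2, -301.1, 166.7]
ee_rot: [-0.002, 0.613, 0.79, 0.0]
force: [-0.1, 0.3, -0.3]
grip_width: 0.111
```

```bash
python3 - <<'E'
from h import *
s=sense();print(s["eef_pos"],s["ee_rot"],s["force"],s["time_s"])
a=capture("top");b=capture("scene");w=capture("wrist")
for p in(a,b,w):find(p,["magnet0_center","scoop_grip","mat_top","lid","knee_knob","eraser0_mid"])
cv2.imwrite("pics/t16.png",np.hstack([cv2.resize(a["frame"][140:290,210:440],(491,320),interpolation=cv2.INTER_CUBIC),cv2.resize(a["frame"][160:215,275:320],(300,320),interpolation=cv2.INTER_CUBIC)]))
E
```

```text
[ 472.15591551 -301.14254062  166.65096494] [-2.09984172e-03  6.12683128e-01  7.90325841e-01  2.00525333e-04] [-0.0742132   0.26849443 -0.34809709] 42.35
magnet0_center [([626, 401, 12], 0.59), ([291, -434, 15], 0.32)]
scoop_grip [([666, -465, 52], 0.42)]
mat_top [([510, -286, 1], 0.45)]
lid [([510, 140, 226], 0.64)]
knee_knob [([644, 83, 111], 0.66)]
eraser0_mid [([418, 1, 24], 0.7)]
magnet0_center []
scoop_grip [([473, -288, 118], 0.55)]
mat_top [([472, -340, 2], 0.69), ([530, 95, 45], 0.43)]
lid [([532, 142, 190], 0.83)]
knee_knob [([643, 85, 113], 0.56), ([475, -343, 4], 0.33)]
eraser0_mid [([424, 1, 22], 0.48), ([474, -287, 119], 0.4), ([731, -308, 17], 0.29)]
magnet0_center []
scoop_grip [([466, -277, 161], 0.89)]
mat_top [([432, -341, 2], 0.76)]
lid []
knee_knob []
eraser0_mid [([334, -196, 16], 0.66)]
```

View pics/t16.png

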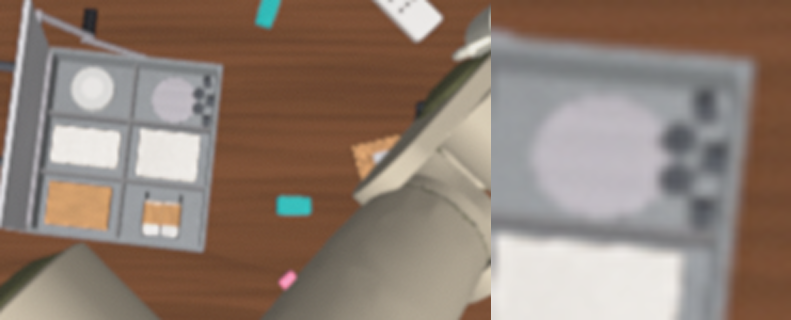

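All five magnets lie in the disc cell, at about (700,150) in the right-hand panel. The erasers are in the ribbed cell and the lid is up. Next I'll set the scoop back, lip first, so the mat levels it.

>>> arm_command(steps=[0.03,-0.5,0,0,0,0.03,-0.5,-0.3,0,0,0.04,-0.46,-0.5,0,0,0,0,-0.5,0,0,0,0,0,0,0])

```text
time_s: 44.02
eef_pos: [478.0, -373.3, 101.6]
ee_rot: [-0.002, 0.612, 0.791, 0.0]
force: [0.3, 0.6, -1.0]
grip_width: 0.11
```

```bash
python3 - <<'E'
from h import *
s=sense();print(s["eef_pos"],s["force"])
t=np.radians(np.linspace(53,0,14));d=90*np.cos(t)-51.5*np.sin(t);z=51.5*np.cos(t)+90*np.sin(t)
for a,b in zip(np.diff(d),np.diff(z)): print((-a*.25/50).round(3),(a*.968/50).round(3),(b/50).round(3))
print(d[0],z[0]-19+3)
E
```

```text
[ 477.98491894 -373.27764076  101.64290233] [ 0.30439164  0.60654144 -0.95319659]
-0.036 0.141 -0.024
-0.036 0.139 -0.034
-0.035 0.136 -0.044
-0.034 0.133 -0.054
-0.033 0.129 -0.064
-0.032 0.124 -0.073
-0.031 0.119 -0.082
-0.029 0.113 -0.09
-0.027 0.106 -0.098
-0.026 0.099 -0.106
-0.024 0.092 -0.113
-0.022 0.084 -0.12
-0.019 0.075 -0.125
13.033623316248772 86.87066959658685
```

>>> arm_command(steps=[0,0,-0.16,0,0,0,0,-0.1,0,0,0,0,0,0,0])

```text
time_s: 44.4
eef_pos: [478.7, -373.8, 90.4]
ee_rot: [0.0, 0.612, 0.791, -0.0]
force: [0.4, 0.4, -0.7]
grip_width: 0.113
```

>>> arm_command(steps=[-0.036,0.141,-0.04,0,0,-0.036,0.139,-0.05,0,0,-0.035,0.136,-0.06,0,0,-0.034,0.133,-0.06,0,0,0,0,0,0,0])

```text
time_s: 45.02
eef_pos: [472.6, -347.8, 83.2]
ee_rot: [0.003, 0.612, 0.791, -0.001]
force: [-3.8, -0.4, 18.4]
grip_width: 0.113
```

>>> arm_command(steps=[-0.033,0.129,-0.05,0,0,-0.032,0.124,-0.05,0,0,0,0,0,0,0])

```text
time_s: 45.4
eef_pos: [469.3, -334.8, 78.4]
ee_rot: [0.003, 0.612, 0.791, -0.001]
force: [-5.1, 2.0, 22.6]
grip_width: 0.113
```

>>> arm_command(steps=[-0.031,0.119,-0.08,0,0,-0.029,0.113,-0.09,0,0,0,0,0,0,0])

```text
time_s: 45.78
eef_pos: [466.1, -322.0, 70.0]
ee_rot: [0.002, 0.612, 0.791, -0.0]
force: [-7.2, 8.9, 30.1]
grip_width: 0.113
```

>>> arm_command(steps=[-0.02,0.08,0.03,0,0,-0.02,0.08,0,0,0,0,0,0,0,0])

```text
time_s: 46.15
eef_pos: [463.9, -314.3, 68.9]
ee_rot: [0.001, 0.612, 0.791, -0.0]
force: [0.5, 0.1, 9.2]
grip_width: 0.109
```

```bash
python3 - <<'E'
from h import *
s=sense();print(s["eef_pos"],s["force"],s["wrist_torque"])
b=capture("scene");w=capture("wrist");cv2.imwrite("pics/t17.png",np.hstack([cv2.resize(b["frame"][190:310,120:250],(400,370),interpolation=cv2.INTER_CUBIC),cv2.resize(w["frame"],(400,370))]))
E
```

```text
[ 463.90628364 -314.26952566   68.86498603] [0.49519222 0.0980062  9.21419081] [-0.36676088 -0.05347868 -0.02324107]
```

View pics/t17.png

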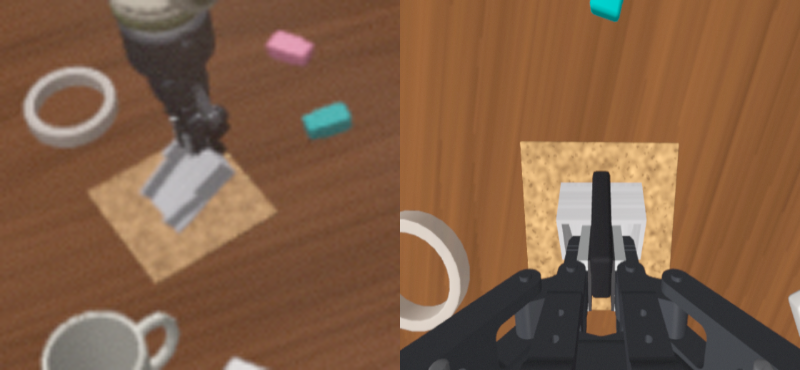

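The scoop is still tipped about 32°, with its lip on the mat, about 20 mm too far back. I'll shift it forward and continue levelling.

>>> arm_command(steps=[0,0,0.14,0,0,0.06,-0.24,0,0,0,0.06,-0.24,0,0,0,0,0,-0.14,0,0,0,0,0,0,0])

```text
time_s: 46.88
eef_pos: [469.7, -338.7, 68.2]
ee_rot: [0.001, 0.612, 0.791, -0.0]
force: [-0.7, 0.7, 5.0]
grip_width: 0.111
```

>>> arm_command(steps=[-0.02,0.07,-0.09,0,0,-0.02,0.07,-0.09,0,0,-0.02,0.07,-0.09,0,0,0,0,0,0,0])

```text
time_s: 47.38
eef_pos: [466.7, -326.4, 55.8]
ee_rot: [-0.0, 0.612, 0.791, 0.001]
force: [-3.3, 10.8, 17.9]
grip_width: 0.108
```

>>> arm_command(steps=[-0.02,0.07,-0.09,0,0,-0.02,0.07,-0.09,0,0,0,0,0,0,0])

```text
time_s: 47.75
eef_pos: [464.6, -319.8, 45.6]
ee_rot: [-0.0, 0.612, 0.791, 0.0]
force: [-0.9, 4.2, 7.4]
grip_width: 0.111
```

>>> arm_command(steps=[-0.015,0.06,-0.07,0,0,-0.01,0.04,-0.06,0,0,0,0,0,0,0])

```text
time_s: 48.12
eef_pos: [463.3, -315.1, 39.0]
ee_rot: [-0.0, 0.612, 0.791, 0.0]
force: [-0.4, 3.8, 6.7]
grip_width: 0.11
```

>>> arm_command(steps=[-0.01,0.04,-0.04,0,0,0,0,-0.04,0,0,0,0,0,0,0])

```text
time_s: 48.5
eef_pos: [462.8, -313.2, 34.9]
ee_rot: [-0.0, 0.612, 0.791, 0.0]
force: [-0.2, 4.9, 6.2]
grip_width: 0.109
```

```bash
python3 - <<'E'
from h import *
s=sense();print(s["eef_pos"],s["force"],s["wrist_torque"])
b=capture("scene");w=capture("wrist");cv2.imwrite("pics/t18.png",np.hstack([cv2.resize(b["frame"][190:310,120:250],(400,370),interpolation=cv2.INTER_CUBIC),cv2.resize(w["frame"],(400,370))]))
E
```

```text
[ 462.78775165 -313.22705158   34.86940953] [-0.21251233  4.87059978  6.24262071] [ 0.31354867 -0.002153   -0.00035377]
```

View pics/t18.png

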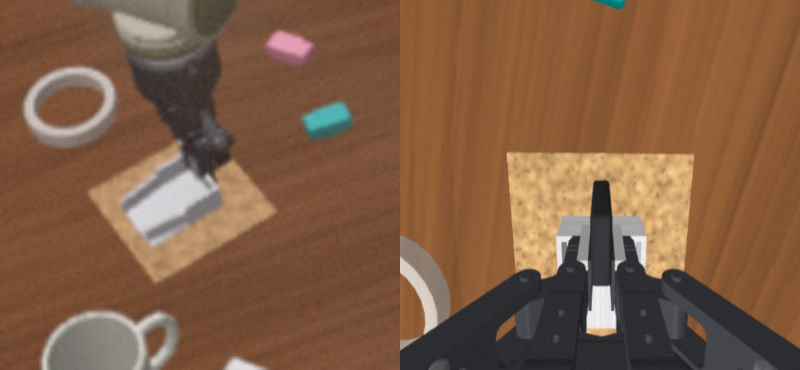

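The scoop is nearly level on the mat, so I'll release it, lift clear, and check.

>>> arm_command(steps=[0,0,0,0,25,0,0,0,0,35,0,0,0,0,40,0,0,0.4,0,40,0,0,1,0,40])

```text
time_s: 49.22
eef_pos: [461.7, -312.9, 103.8]
ee_rot: [-0.002, 0.612, 0.791, 0.0]
force: [0.6, -0.2, 0.7]
grip_width: 0.401
```

>>> arm_command(steps=[0,0,1,0,40,-0.5,0,0.8,0,40,-1,-0.3,0,0,40,-1,-0.3,0,0,40,0,0,0,0,40])

```text
time_s: 49.85
eef_pos: [335.5, -344.5, 195.0]
ee_rot: [-0.0, 0.613, 0.79, -0.0]
force: [0.0, -1.2, 1.0]
grip_width: 0.4
```

>>> arm_command(steps=[-1,-0.5,0,0,40,-1,-0.5,0,0,40,-0.5,-0.5,0,0,40,0,-0.5,0,0,40,0,0,0,0,40])

```text
time_s: 50.48
eef_pos: [213.0, -444.6, 194.5]
ee_rot: [-0.0, 0.612, 0.791, 0.0]
force: [0.7, 0.7, -0.1]
grip_width: 0.401
```

```bash
python3 - <<'E'
from h import *
s=sense();print(s["eef_pos"],s["force"],s["time_s"])
a=capture("top");b=capture("scene")
for p in(a,b):find(p,["magnet0_center","scoop_grip","mat_top","lid","knee_knob","eraser0_mid","mug","remote","tape","stapler","phone"])
cv2.imwrite("pics/t19.png",np.hstack([cv2.resize(a["frame"][120:300,210:460],(450,324),interpolation=cv2.INTER_CUBIC),cv2.resize(b["frame"][150:310,120:360],(350,324),interpolation=cv2.INTER_AREA)]))
E
```

```text
[ 212.95903736 -444.55294315  194.45617644] [ 0.72420035  0.72834191 -0.11297563] 50.475
magnet0_center [([664, -459, 49], 0.37), ([511, 141, 224], 0.31)]
scoop_grip [([470, -342, 5], 0.92)]
mat_top [([461, -338, 2], 0.98)]
lid [([513, 138, 224], 0.72), ([644, 83, 107], 0.39)]
knee_knob [([644, 81, 112], 0.68)]
eraser0_mid [([419, 3, 22], 0.47)]
mug [([661, -459, 46], 0.95)]
remote [([718, -312, 18], 0.56), ([419, -22, 28], 0.51)]
tape [([316, -410, 16], 0.86), ([644, 85, 109], 0.3)]
stapler [([463, 386, 49], 0.64)]
phone [([628, 396, 12], 0.56)]
magnet0_center [([561, -24, 3], 0.24)]
scoop_grip [([463, -336, 9], 0.71)]
mat_top [([497, -341, 2], 0.96)]
lid [([531, 142, 190], 0.95)]
knee_knob [([643, 85, 113], 0.49)]
eraser0_mid [([644, -446, 59], 0.67), ([336, -186, 15], 0.59), ([426, 2, 22], 0.45)]
mug [([645, -449, 59], 0.77)]
remote []
tape [([319, -407, 13], 0.65)]
stapler [([470, 388, 30], 0.75)]
phone [([632, 397, 7], 0.9)]
```

View pics/t19.png

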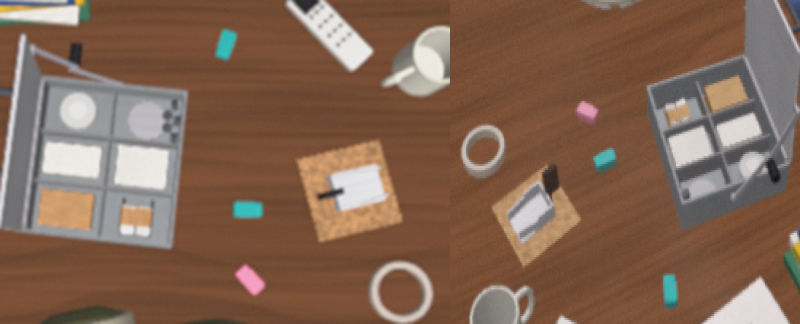

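The scoop stands level and empty on its mat. The magnets and erasers are in their cells, the lid is locked, and the bystanders haven't moved. Handing in.

```bash
python3 -c "
from rig import finish_job
print(finish_job())"
```

```text
the job is handed in; nothing more can be done
None
```

The job is done and handed in at about 50 s of robot time, and the final check pictures agree with that. I raised the lid by its handle and pressed the knee to its stop. Then I put the two orange-sleeved erasers into the ribbed cell and tipped the five magnets into the disc cell. The scoop is back on its mat, empty.

**Last checks**
- **Lid and knee:** the lid stands by itself. The knob is at about y 61 mm in case axes, past straight (52) and at the locked position (59).
- **Magnets:** all five were counted in the disc cell in the top view. None showed in another cell.
- **Erasers:** both are in the ribbed cell. I saw no third orange-sleeved eraser, but the arm hid part of the desk near its base in every view.
- **Scoop:** it stands level on the mat, about 15 mm from where it started.
- **Other things:** the mug, remote, tape, stapler, phone and the turquoise and pink look-alikes have not moved, within the cameras' accuracy.

**What went less smoothly**
- **Magnet detection:** the network mostly missed the small magnets, so I counted them by eye.
- **Setting the scoop down:** levelling it reached about 30 N at the wrist and needed one correction.
- **Pictures:** I viewed 20, against a budget of 14.

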